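Lengthen the slide-box holder by one hole and load it

TASK

The holder is set too short for the slide box. Press in the sprung button and gently slide the sleeve so that the bay grows, until the button pops out in the very next hole and locks it, never forcing the sleeve against the button; then set the closed slide box flat and straight into the bay between the two fences. Leave the other things where they stand.

Things in the scene. Friction and masses are not known exactly. Their poses are not given: they have to be found in the camera images.
- holder: Fixed bench holder: grey base plate 64 (x) x 258 (y) x 8 mm. Origin: centre of its underside; x across (away from the robot at yaw 0), y along, z up. A post near its -y end (y -128 to -110 mm) carries a square inner tube along y, axis at z = 48 mm, on which the sleeve slides. A fixed fence at the +y end: inner face y = +122 mm, top z = 42 mm. Beside the sleeve fingers may reach down to z = 12 mm.
- sleeve: Square aluminium sleeve, 32 x 32 mm, 96 mm long, sliding along the holder's y only, about 5 N drag. Its +y end carries the bay's movable fence, 60 wide, 6 thick, top at z = 62 mm. Origin: on the tube axis in the fence's bay-side face, axes as the holder's; at the start at holder y = +64 mm, a bay of only 58 mm. The bay grows as the sleeve slides towards the post (holder's -y).
- first_hole (a point): Centre of the sleeve's first hole (nearest the post), in its -x face. Three round 15.5 mm holes in the 2 mm wall lie in a row; the button starts in the first. The other two are in an index strip screwed on at another offset each time: the second lies 30 to 46 mm beyond the first towards the fence, unmeasured, the third 24 mm on. At the second the bay takes the box with 4 to 18 mm to spare.
- button: Sprung steel button of the fixed inner tube, 14 mm across, round dome; it does not slide with the sleeve. Origin: tip of the dome; out, it is at holder x = -24, y = -20, z = 48 mm, 8 mm proud of the sleeve's -x side. It moves in (+x) up to 11.5 mm against a spring: 1.5 N at first, 3.5 N when flush, 4.5 N fully in. Out, it locks the sleeve, with under 1 mm of play.
- press_point (a point): Fixed point on the tube axis at the button (holder x = 0, y = -20, z = 48 mm). Squeezing sleeve and button across x here with about 20 N makes the button flush; sliding the sleeve with 10 to 15 N then pushes the dome under the wall. It stays under until the next hole comes, pops out if moving slowly (10 to 20 mm/s) and locks: the force rises sharply. Over 15 N between sleeve and button is forcing.
- slide_box: Closed blue microscope slide box, 37 (x) x 85 (y) x 30 mm high, about 0.1 kg, lying flat on the worktop left of the holder. Origin: centre of its underside; y along its length. Take it across its 37 mm width; the lid is fixed shut.
- bay (a point): Point on the top of the base plate (8 mm above the holder's underside) at holder x = 0, y = +77.5 mm: a good spot for the middle of the box's underside (so is halfway between the fences). Axes as the holder's; the box lies along y, either way round. Packs hang from the rack behind, down to 0.47 m above the worktop, from 0.51 m ahead of the robot's base: keep the wrist low or in front of them.
- reagent_bottle: White reagent bottle, 57x94x170 mm, bystander behind the work. Origin: centre of its underside.
- cup: Sample cup with screw cap, 57 mm across, 68 mm high, bystander. Origin: centre of its underside.
- strip_pot: Small white bottle with cap, 42 mm across, 102 mm high, bystander. Origin: centre of its underside.
- tape: Roll of tape lying flat, 105 mm across, 25 mm high, bystander. Origin: centre of its underside.
- stain: Brown bottle with black cap, 36 mm across, 87 mm high, bystander. Origin: centre of its underside.
- forceps: Steel forceps lying flat, 130 mm long, 8 mm high, bystander at the right. Origin: centre of its underside.

How it is judged:
By the outcome, as a careful person would: the job done as asked, in the order asked, and still so for the second after the job is handed in, with the robot touching nothing.
It also fails if it takes over 56 s, if anything falls off the work surface, if the arm or the gripper's body presses on something with over 40 N, if the wrist force passes 120 N, or if a joint passes its speed limit or range.

ROBOT

A 6-joint arm with a two-finger parallel gripper is mounted at the origin on a cart in front of the work surface, level with it; the furniture and walls round the work are solid. World frame = base frame: x ahead of the robot, y to its left, z up, the work surface at z = 0. Lengths are in m, angles in rad, forces in N, time in s.
With the tool pointing down it reaches from about 0.35 to 0.975 m from the base axis. Payload 4.9 kg.
Tool frame: the origin (TCP) lies at the very end of the fingers, on their centre line; the grasp point (between the pads) lies behind it (manip.pinch_z is the y of the grasp point in the tool frame, in m); y points along the fingers, x is the direction in which the jaws open and shut, and the axes are right-handed (so a half turn about y gives the same grasp; the last joint's range is limited). The gripper opens to 85 mm and grips with 20 to 120 N. Pads are 22 mm wide; open, the fingers measure 114 mm over their backs; the gripper's body (76 mm by 85 mm) begins 54 mm behind the grasp point. The pads swing forward as they close: fully open they stand 13 mm farther back than shut.
Start: joints at [1.123, 0.053, 1.613, -0, 1.476, -0.119], TCP at [0.202, 0.592, 0.231] pointing down, gripper open.
Joint ranges: [-3.01, 3.01], [-1.01, 2.22], [0.06, 2.58], [-1.02, 4.17], [0.09, 2.62], [-3.14, 3.14]. Speed limits (rad/s): [2.57, 2.57, 3.14, 3.14, 3.14, 3.14].

INTERFACE

Orientations are given as a unit quaternion [w, x, y, z].
In Python, from plant import manip gives the robot as it stands.
- The arm moves only by the tool drive_tool, never from a script. Its argument "motion" is a list of rows, each a list of 3 entries, a list of its own where there are three numbers: the shift along the tool's x, y, z in units of 25 mm (1.0 is 25 mm), then the turn, a rotation vector about the tool's x, y, z in units of 5 degrees (1.0 is 5 degrees), then the closure, from -1 (fully open) to 1 (shut). A call has 1 to 12 rows; each row shifts and turns the commanded pose from where the row before left it, along the tool's axes as they then stand; what a row does not reach is not made up. A row lasts 1/10 s, in which the tool goes at most 50 mm and 8.59 degrees, less where a joint would pass 70% of its speed; a pose out of reach is approached as far as the arm can. A call is refused whole if a number of a shift passes 1 or a number of a turn 1, either way. A call with a gripper value outside its range is refused whole. The fingers move at their own pace and stop on an object; the grip force is fixed at half the most. Time passes only in rows, so rows that do not move let the fingers close. It gives the time, the measured TCP pose, the force and the opening at its end, in the units of the state.
- manip.state(): the state, without advancing time (a new reading comes with each control period).
- manip.grab_frame(name): name is "scene" or "top" or "wrist"; returns a dict with "img" (480x640x3 uint8, blue, green, red), "range_z" (480x640 float32, m along the optical axis (not along the pixel's ray), 0 where there is no reading), "camera_matrix" (3x3 intrinsics, pixels), "world_from_camera" (4x4, takes a point from camera to world coordinates); the wrist camera has in their place "T_tool_cam" (4x4, takes a point from camera to tool coordinates, whose origin is the TCP and whose axes are the tool frame's). Camera axes: x right, y down, z forward; pixel columns grow to the right and rows downward; lengths in m; the calibration is good to about 2 mm. A picture is of the moment at which its call begins: read the wrist's pose just before it.
- manip.job_done(): hands the job in, once; it reports no verdict.
The state is a dict: "time": time; "joint_pos": joint angles; "joint_vel": joint speeds; "joint_efforts": joint torques, N m; "tool_pos": TCP position; "tool_rot": TCP orientation; "contact_force": force on the tool from outside, world axes, zero at the start; "ft_torque": the same for the moment, N m; "gripper_width": opening from 0.0 (shut) to 1.0 (fully open).
Only numpy, scipy, OpenCV 4.12 (cv2) and the standard library are available. Lean on these libraries where they do the work, as an engineer would, in place of code of your own. Each camera call takes 0.05 s, during which the arm holds its last target. There are 200 camera calls.

## Working session

There is one attempt and no reset: what is moved stays moved. The work goes in short steps, Python scripts to look and compute and a tool call to move; the robot and the scene stay as the last step left them, time stands still between calls to the robot, and variables do not carry over. Pictures are saved under pics/ and viewed, about 8 in all and at most 12, crops included, and the job is handed in when it is done.

Besides the shell and the picture viewer there is one more tool, called after "Call:" in YAML: its name, and indented under it one key for each argument. drive_tool: Moves the arm, as the interface text tells. Its arguments: {"type":"object","properties":{"motion":{"type":"array","items":{"type":"array"}}},"required":["motion"]}

```bash
ls; mkdir -p pics; python3 - <<'E'
from plant import manip
import cv2,numpy as np
print(manip.state(), manip.pinch_z)
for n in ("scene","top"):
    f=manip.grab_frame(n); cv2.imwrite(f"pics/{n}0.png",f["img"]); np.savez(f"pics/{n}0.npz",**{k:v for k,v in f.items()})
    print(n,f["camera_matrix"].round(1).tolist(),f["world_from_camera"].round(3).tolist(),(f["range_z"]>0).mean())
E
```

```text
pics
{'time': 0.0, 'joint_pos': array([ 1.12300650e+00,  5.33568679e-02,  1.61430931e+00, -2.74129334e-05,
        1.47600936e+00, -1.18986157e-01]), 'joint_vel': array([ 0.00032702, -0.00067396, -0.00095407,  0.00104754, -0.00064349,
       -0.00027988]), 'joint_efforts': array([ 9.26625289e-04, -3.93686736e+01, -3.70174813e+01, -1.64281810e-04,
        7.15271453e-03,  1.57699799e-05]), 'tool_pos': array([0.20154198, 0.59094399, 0.23005388]), 'tool_rot': array([-0.57472568,  0.5754513 ,  0.41078671, -0.41206852]), 'contact_force': array([-0.44076813,  0.99217535, -0.1602802 ]), 'ft_torque': array([-0.04943683, -0.03523647,  0.02881238]), 'gripper_width': 1.000200398072788} -0.0187
scene [[504.7, 0.0, 315.5], [0.0, 504.7, 237.5], [0.0, 0.0, 1.0]] [[0.75, -0.464, 0.471, 0.048], [-0.661, -0.513, 0.547, -0.591], [-0.012, -0.722, -0.691, 0.828], [0.0, 0.0, 0.0, 1.0]] 0.9959505208333334
top [[441.1, 0.0, 320.6], [0.0, 441.1, 230.4], [0.0, 0.0, 1.0]] [[0.021, -0.982, 0.187, 0.414], [-1.0, -0.021, 0.003, 0.016], [0.001, -0.187, -0.982, 0.905], [0.0, 0.0, 0.0, 1.0]] 0.9960416666666667
```

View pics/top0.png

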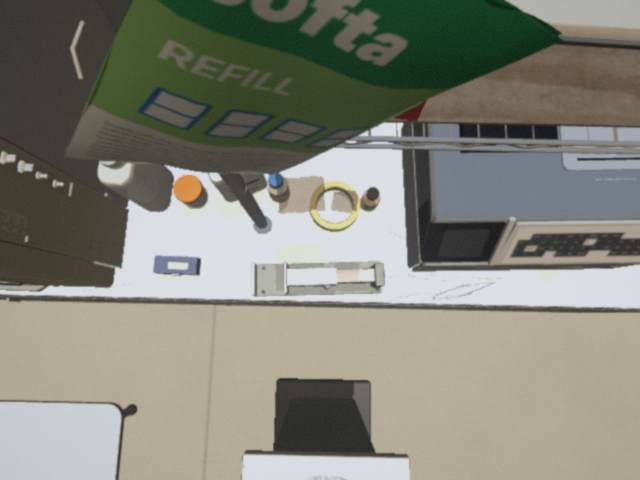

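View pics/scene0.png

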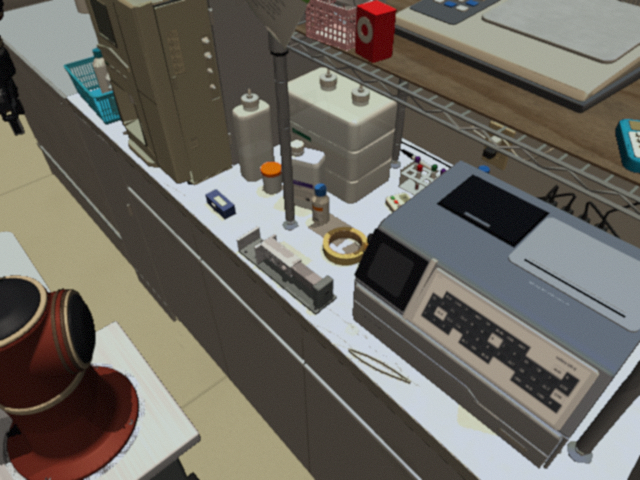

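Top view: holder spans about columns 252–384, rows 262–296, with the fixed fence on the left (world +y). The box is centred near (177,265). Next, an enlarged crop with depth.

```bash
cat > h.py <<'E'
import numpy as np,cv2
from plant import manip
from scipy.spatial.transform import Rotation as R
def tool():
    s=manip.state(); T=np.eye(4); q=s["tool_rot"]; T[:3,:3]=R.from_quat([q[1],q[2],q[3],q[0]]).as_matrix(); T[:3,3]=s["tool_pos"]; return T,s
def snap(name,fn):
    T,s=tool(); f=manip.grab_frame(name)
    M=T@f["T_tool_cam"] if name=="wrist" else f["world_from_camera"]
    np.savez(f"pics/{fn}.npz",img=f["img"],z=f["range_z"],K=f["camera_matrix"],M=M); cv2.imwrite(f"pics/{fn}.png",f["img"]); return load(fn)
def load(fn): return dict(np.load(f"pics/{fn}.npz"))
def cloud(f):
    v,u=np.mgrid[:480,:640]; K=f["K"]; z=f["z"]
    P=np.stack([(u-K[0,2])/K[0,0]*z,(v-K[1,2])/K[1,1]*z,z],-1); return P@f["M"][:3,:3].T+f["M"][:3,3]
def px(f,u,v,h):  # ray meets plane z=h
    d=f["M"][:3,:3]@np.linalg.inv(f["K"])@[u,v,1]; o=f["M"][:3,3]; return o+d*(h-o[2])/d[2]
E
python3 - <<'E'
from h import *
f=dict(np.load("pics/top0.npz")); f=dict(img=f["img"],z=f["range_z"],K=f["camera_matrix"],M=f["world_from_camera"])
P=cloud(f)
for u,v in [(177,265),(262,278),(318,272),(286,275),(384,278),(220,280)]: print(u,v,P[v,u].round(3))
for r in [(150,255,203,277),(245,255,392,302)]:
    u0,v0,u1,v1=r; Q=P[v0:v1,u0:u1].reshape(-1,3)
    for lo,hi in [(0.005,0.015),(0.02,0.036),(0.036,0.055),(0.055,0.08)]:
        m=Q[(Q[:,2]>lo)&(Q[:,2]<hi)]
        if len(m)>10: print(r,lo,len(m),m.min(0).round(3),m.max(0).round(3), cv2.minAreaRect((m[:,:2]*1000).astype(np.float32)))
cv2.imwrite("pics/c1.png",cv2.resize(f["img"][250:305,145:395],None,fx=3.2,fy=3.2,interpolation=cv2.INTER_CUBIC))
T,s=tool(); print(T.round(3))
g=manip.grab_frame("wrist"); print(g["T_tool_cam"].round(3),g["camera_matrix"])
E
```

```text
177 265 [0.505 0.304 0.03 ]
262 278 [0.485 0.136 0.008]
318 272 [0.494 0.023 0.062]
286 275 [0.488 0.084 0.058]
384 278 [ 0.485 -0.103  0.065]
220 280 [0.479 0.223 0.001]
(150, 255, 203, 277) 0.005 32 [0.489 0.266 0.006] [0.522 0.349 0.015] ((492.0632629394531, 302.07305908203125), (30.506900787353516, 88.61101531982422), 21.490516662597656)
(150, 255, 203, 277) 0.02 767 [0.486 0.265 0.021] [0.523 0.352 0.035] ((504.726318359375, 308.65411376953125), (86.44955444335938, 37.223175048828125), 89.68537139892578)
(245, 255, 392, 302) 0.005 2054 [ 0.45  -0.122  0.005] [0.523 0.149 0.015] ((487.0915832519531, 12.481094360351562), (64.0084457397461, 270.8836669921875), 2.680797576904297)
(245, 255, 392, 302) 0.02 54 [ 0.449 -0.1    0.021] [0.512 0.149 0.036] ((489.6646423339844, 25.23729705810547), (61.296485900878906, 246.60076904296875), 4.478570938110352)
(245, 255, 392, 302) 0.036 229 [ 0.449 -0.105  0.036] [0.513 0.156 0.055] ((486.86865234375, 24.383575439453125), (62.841007232666016, 259.34808349609375), 2.9853432178497314)
(245, 255, 392, 302) 0.055 1684 [ 0.455 -0.103  0.056] [0.514 0.09  0.074] ((490.7596435546875, -6.6894378662109375), (57.14201736450195, 191.09544372558594), 4.43119478225708)
[[ 0.323 -0.001 -0.946  0.202]
 [ 0.946 -0.002  0.323  0.591]
 [-0.002 -1.     0.     0.23 ]
 [ 0.     0.     0.     1.   ]]
[[ 1.    -0.     0.001  0.001]
 [-0.001 -0.323  0.947 -0.143]
 [ 0.    -0.947 -0.323  0.082]
 [ 0.     0.     0.     1.   ]] [[389.25550173   0.         313.27561432]
 [  0.         389.25550173 246.10009684]
 [  0.           0.           1.        ]]
```

View pics/c1.png

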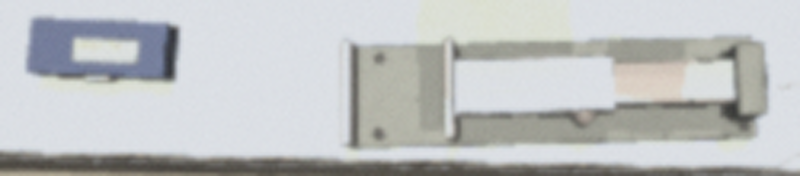

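Call:
drive_tool:
  motion:
    - [[-0.95, 0.12, -0.75], [0, 0, 0], -1]
    - [[-0.95, 0.12, -0.75], [0, 0, 0], -1]
    - [[-0.95, 0.12, -0.75], [0, 0, 0], -1]
    - [[-0.95, 0.12, -0.75], [0, 0, 0], -1]
    - [[-0.95, 0.12, -0.75], [0, 0, 0], -1]
    - [[-0.95, 0.12, -0.75], [0, 0, 0], -1]
    - [[-0.95, 0.12, -0.75], [0, 0, 0], -1]
    - [[-0.95, 0.12, -0.75], [0, 0, 0], -1]
    - [[-0.95, 0.12, -0.75], [0, 0, 0], -1]
    - [[-0.95, 0.12, -0.75], [0, 0, 0], -1]

```text
time: 1.15
tool_pos: [0.3026, 0.3049, 0.2009]
tool_rot: [-0.575, 0.575, 0.411, -0.412]
contact_force: [-0.4, 0.5, 0.1]
gripper_width: 1.001
```

Call:
drive_tool:
  motion:
    - [[-0.95, 0.12, -0.75], [0, 0, 0], -1]
    - [[-0.95, 0.12, -0.75], [0, 0, 0], -1]
    - [[-0.95, 0.12, -0.75], [0, 0, 0], -1]
    - [[-0.95, 0.12, -0.75], [0, 0, 0], -1]
    - [[-0.95, 0.12, -0.75], [0, 0, 0], -1]
    - [[-0.95, 0.12, -0.75], [0, 0, 0], -1]
    - [[-0.95, 0.12, -0.75], [0, 0, 0], -1]
    - [[-0.95, 0.12, -0.75], [0, 0, 0], -1]
    - [[-0.95, 0.12, -0.75], [0, 0, 0], -1]
    - [[-0.95, 0.12, -0.75], [0, 0, 0], -1]

```text
time: 2.15
tool_pos: [0.4034, 0.0196, 0.171]
tool_rot: [-0.575, 0.575, 0.411, -0.411]
contact_force: [-0.2, -0.2, 0.3]
gripper_width: 0.999
```

Call:
drive_tool:
  motion:
    - [[0, 0, 0], [0, -1, 0], -1]
    - [[0, 0, 0], [0, -1, 0], -1]
    - [[0, 0, 0], [0, -1, 0], -1]
    - [[0, 0, 0], [0, -0.8, 0], -1]
    - [[0, 0, 0], [-1, 0, 0], -1]
    - [[0, 0, 0], [-1, 0, 0], -1]
    - [[0, 0, 0], [-1, 0, 0], -1]
    - [[0, 0, 0], [0, 0, 0], -1]
    - [[0, 0, 0], [0, 0, 0], -1]

```text
time: 3.05
tool_pos: [0.4032, 0.0208, 0.1714]
tool_rot: [-0.43, 0.56, 0.562, -0.431]
contact_force: [0.1, -0.1, -0.1]
gripper_width: 1.002
```

```bash
python3 - <<'E'
from h import *
f=snap("wrist","w1"); T,s=tool(); print(T.round(3),s["joint_pos"].round(2),s["time"]); print(f["M"].round(3))
E
```

```text
[[-0.003  0.258 -0.966  0.404]
 [ 1.     0.001 -0.003  0.021]
 [-0.    -0.966 -0.258  0.172]
 [ 0.     0.     0.     1.   ]] [-0.16 -0.73  2.33  0.04  1.28 -1.74] 3.1
[[-0.003  0.831  0.556  0.287]
 [ 1.     0.002  0.002  0.021]
 [ 0.001  0.556 -0.831  0.288]
 [ 0.     0.     0.     1.   ]]
```

View pics/w1.png

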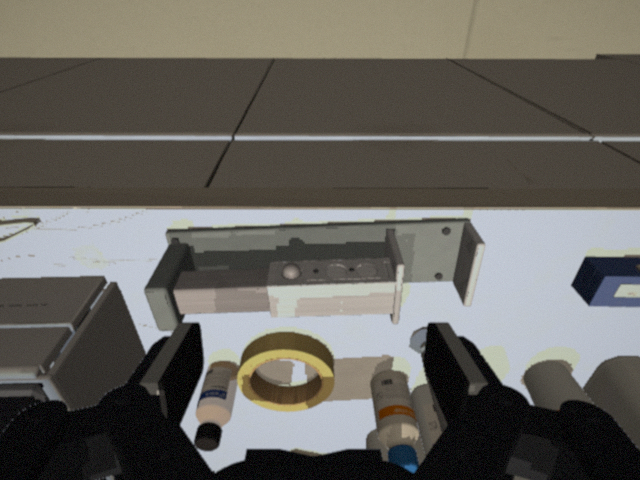

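The wrist view (image right = +y) shows the holder with the button near (291,270), two holes near (337,270) and (371,268), fences at x≈400 and 470. I'll enlarge it.

```bash
python3 - <<'E'
from h import *
f=load("w1"); c=f["img"][240:325,160:310+10]
c=f["img"][238:308,262:412]
c=cv2.resize(c,None,fx=5.3,fy=5.3,interpolation=cv2.INTER_CUBIC)
c=cv2.convertScaleAbs(c,alpha=1.4,beta=-60); cv2.imwrite("pics/c2.png",c)
P=cloud(f)
# plate/fences fit: points by height
Q=P[210:335,140:490].reshape(-1,3)
for lo,hi in [(0.005,.011),(.038,.046),(.06,.068)]:
    m=Q[(Q[:,2]>lo)&(Q[:,2]<hi)]; print(lo,len(m),m.min(0).round(3),m.max(0).round(3),cv2.minAreaRect((m[:,:2]*1000).astype(np.float32)))
for u,v in [(291,270),(337,262),(300,290),(390,290),(330,290),(200,275),(160,290)]: print(u,v,P[v,u].round(4))
E
```

```text
0.005 11205 [ 0.45  -0.105  0.005] [0.586 0.151 0.011] ((520.5823974609375, 24.8302001953125), (135.8426971435547, 256.7837829589844), 1.4703145027160645)
0.038 2041 [ 0.449 -0.103  0.038] [0.514 0.155 0.046] ((488.13470458984375, 26.130874633789062), (64.27616882324219, 255.52243041992188), 3.080665111541748)
0.06 7441 [ 0.454 -0.103  0.06 ] [0.514 0.09  0.068] ((492.0455627441406, -5.449592590332031), (59.31342315673828, 190.89614868164062), 4.998542785644531)
291 270 [0.4666 0.0044 0.0531]
337 262 [0.4713 0.0402 0.0363]
300 290 [0.4772 0.0113 0.0639]
390 290 [0.4762 0.0785 0.0649]
330 290 [0.4763 0.0337 0.0649]
200 275 [ 0.4786 -0.0686  0.0441]
160 290 [ 0.4721 -0.0905  0.0701]
```

View pics/c2.png

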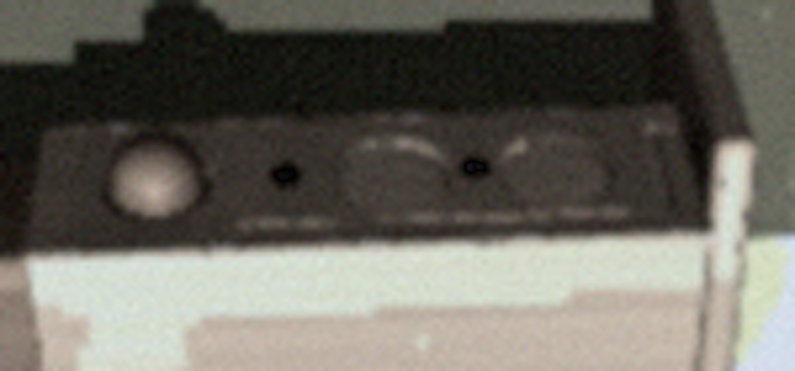

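Enlarged crop: the button/first hole is centred at crop x≈157, the second hole at 396, the third at 555. Scaling by the known 24 mm (159 px), the second hole lies about 36 mm beyond the first. Now I'll orient the gripper across the holder.

Call:
drive_tool:
  motion:
    - [[0, 0, 0], [1, 0, 0], -1]
    - [[0, 0, 0], [1, 0, 0], -1]
    - [[0, 0, 0], [1, 0, 0], -1]
    - [[0, 0, 0], [0, 1, 0], -1]
    - [[0, 0, 0], [0, 1, 0], -1]
    - [[0, 0, 0], [0, 1, 0], -1]
    - [[0, 0, 0], [0, 1, 0], -1]
    - [[0, 0, 0], [0, 1, 0], -1]
    - [[0, 0, 0], [0, 1, 0], -1]
    - [[0, 0, 0], [0, 1, 0], -1]
    - [[0, 0, 0], [0, 1, 0], -1]
    - [[0, 0, 0], [0, 1, 0], -1]

```text
time: 4.3
tool_pos: [0.4041, 0.0208, 0.1713]
tool_rot: [0.654, -0.653, -0.27, 0.271]
contact_force: [0.1, -0.1, 0.3]
gripper_width: 0.995
```

Call:
drive_tool:
  motion:
    - [[0, 0, 0], [0, 1, 0], -1]
    - [[0, 0, 0], [0, 1, 0], -1]
    - [[0, 0, 0], [0, 1, 0], -1]
    - [[0, 0, 0], [0, 1, 0], -1]
    - [[0, 0, 0], [0, 1, 0], -1]
    - [[0, 0, 0], [0, 1, 0], -1]
    - [[0, 0, 0], [0, 1, 0], -1]
    - [[0, 0, 0], [0, 1, 0], -1]
    - [[0, 0, 0], [0, 0.4, 0], -1]
    - [[0.85, 0.2, -0.2], [0, 0, 0], -1]
    - [[0.85, 0.2, -0.2], [0, 0, 0], -1]
    - [[0.85, 0.2, -0.2], [0, 0, 0], -1]

```text
time: 5.5
tool_pos: [0.4695, 0.0092, 0.156]
tool_rot: [0.707, -0.707, -0.019, 0.02]
contact_force: [0.9, 0.4, -0.1]
gripper_width: 1.001
```

```bash
python3 - <<'E'
from h import *
f0=load("w1"); f=snap("wrist","w2"); T,s=tool(); print(T.round(4),s["joint_pos"].round(2),s["time"])
for g in (f0,f):
    P=cloud(g).reshape(-1,3)
    for y0,y1 in [(-.01,.02),(.02,.05),(.05,.075)]:
        m=P[(abs(P[:,2]-.064)<.004)&(P[:,1]>y0)&(P[:,1]<y1)&(P[:,0]<.53)&(P[:,0]>.44)]
        if len(m): print(y0,len(m),np.percentile(m[:,0],[1,99]).round(4),np.median(m[:,2]).round(4))
    m=P[(abs(P[:,2]-.040)<.005)&(P[:,1]>.13)&(P[:,1]<.165)&(P[:,0]<.54)&(P[:,0]>.43)]
    if len(m): print("fence",len(m),np.percentile(m,[1,99],axis=0).round(4).tolist())
E
```

```text
[[ 9.985e-01 -5.000e-04 -5.470e-02  4.713e-01]
 [ 5.470e-02 -3.000e-04  9.985e-01  8.600e-03]
 [-6.000e-04 -1.000e+00 -3.000e-04  1.552e-01]
 [ 0.000e+00  0.000e+00  0.000e+00  1.000e+00]] [-0.14 -0.27  2.04 -0.    1.37 -0.19] 5.55
-0.01 1367 [0.4717 0.5039] 0.0646
0.02 1387 [0.4702 0.5023] 0.0646
0.05 1167 [0.4689 0.501 ] 0.0645
fence 780 [[0.4495, 0.1455, 0.0352], [0.5116, 0.1538, 0.0439]]
-0.01 2148 [0.4727 0.5041] 0.0644
0.02 2434 [0.4711 0.5028] 0.0644
0.05 2255 [0.4701 0.5014] 0.0645
fence 1712 [[0.4508, 0.1452, 0.0356], [0.5123, 0.1537, 0.044]]
```

View pics/w2.png

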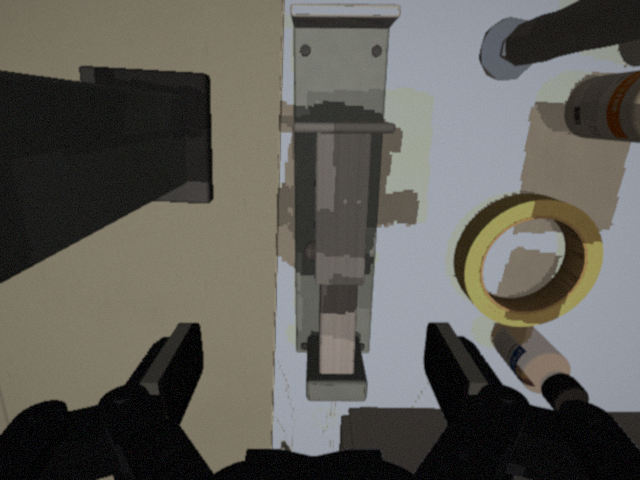

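The wrist view shows the jaws straddling the sleeve (columns 317–365), with tape and bottles well clear to the right. Next: centre over the button and descend.

Call:
drive_tool:
  motion:
    - [[0.66, 0.3, -0.18], [0, 0, 0], -1]
    - [[0, 0.9, 0], [0, 0, 0], -1]
    - [[0, 0.9, 0], [0, 0, 0], -1]
    - [[0, 0.9, 0], [0, 0, 0], -1]
    - [[0, 0.9, 0], [0, 0, 0], -1]
    - [[0, 0.8, 0], [0, 0, 0], -1]
    - [[0, 0.45, 0], [0, 0, 0], -1]
    - [[0, 0, 0], [0, 0, 0], -1]
    - [[0, 0, 0], [0, 0, 0], -1]

```text
time: 6.45
tool_pos: [0.4851, 0.0058, 0.028]
tool_rot: [-0.707, 0.707, 0.02, -0.02]
contact_force: [0.3, 0.2, 0.7]
gripper_width: 1.0
```

Call:
drive_tool:
  motion:
    - [[0, 0, 0], [0, 0, 0], 0.0]
    - [[0, 0, 0], [0, 0, 0], 0.0]
    - [[0, 0, 0], [0, 0, 0], 0.0]
    - [[0, 0, 0], [0, 0, 0], 0.0]
    - [[0, 0, 0], [0, 0, 0], 0.0]

```text
time: 6.95
tool_pos: [0.4843, 0.0058, 0.0277]
tool_rot: [-0.707, 0.707, 0.019, -0.02]
contact_force: [-0.5, -0.6, 1.0]
gripper_width: 0.502
```

Call:
drive_tool:
  motion:
    - [[0.14, 0, 0], [0, 0, 0], 0.0]
    - [[0, 0, 0], [0, 0, 0], 0.1]
    - [[0, 0, 0], [0, 0, 0], 0.2]
    - [[0, 0, 0], [0, 0, 0], 0.3]
    - [[0, 0, 0], [0, 0, 0], 0.3]
    - [[0, 0, 0], [0, 0, 0], 0.3]
    - [[0, 0, 0], [0, 0, 0], 0.3]

```text
time: 7.65
tool_pos: [0.4869, 0.006, 0.0275]
tool_rot: [0.707, -0.707, -0.018, 0.02]
contact_force: [-7.6, -1.4, 6.4]
gripper_width: 0.367
```

Call:
drive_tool:
  motion:
    - [[0, 0, -0.05], [0, 0, 0], 0.3]
    - [[0, 0, -0.05], [0, 0, 0], 0.3]

```text
time: 7.85
tool_pos: [0.4869, 0.005, 0.0275]
tool_rot: [0.708, -0.706, -0.018, 0.02]
contact_force: [-7.8, 6.4, 7.6]
gripper_width: 0.367
```

Call:
drive_tool:
  motion:
    - [[0, 0, -0.03], [0, 0, 0], 0.3]
    - [[0, 0, -0.03], [0, 0, 0], 0.3]

```text
time: 8.05
tool_pos: [0.4869, 0.0036, 0.0275]
tool_rot: [0.708, -0.706, -0.018, 0.02]
contact_force: [-8.2, 6.6, 8.1]
gripper_width: 0.366
```

Call:
drive_tool:
  motion:
    - [[0, 0, -0.05], [0, 0, 0], 0.3]
    - [[0, 0, -0.05], [0, 0, 0], 0.3]
    - [[0, 0, -0.05], [0, 0, 0], 0.3]

```text
time: 8.35
tool_pos: [0.4871, 0.0007, 0.0275]
tool_rot: [0.709, -0.705, -0.018, 0.02]
contact_force: [-8.3, 9.1, 8.5]
gripper_width: 0.37
```

```bash
cat >> h.py <<'E'
def fence(fn,name="wrist"):
    g=snap(name,fn); P=cloud(g).reshape(-1,3)
    a=P[(abs(P[:,2]-.062)<.003)&(P[:,1]>.02)&(P[:,1]<.14)&(P[:,0]<.52)&(P[:,0]>.45)]
    m=a[(abs(a[:,0]-.484)>.019)]
    b=P[(abs(P[:,2]-.040)<.005)&(P[:,1]>.13)&(P[:,1]<.165)&(P[:,0]<.54)&(P[:,0]>.43)]
    print(len(m),len(b),np.percentile(m[:,1],[3,50,97]).round(4) if len(m) else "", np.percentile(b[:,1],[3,50,97]).round(4) if len(b) else "")
E
python3 - <<'E'
from h import *
fence("w3")
g=load("w2"); P=cloud(g).reshape(-1,3)
a=P[(abs(P[:,2]-.062)<.003)&(P[:,1]>.02)&(P[:,1]<.14)&(P[:,0]<.52)&(P[:,0]>.45)]
m=a[(abs(a[:,0]-.484)>.019)]; print(len(m),np.percentile(m[:,1],[3,50,97]).round(4))
E
```

```text
1799 0 [0.0762 0.0803 0.0839] 
396 [0.0328 0.0855 0.0894]
```

Fence and TCP both moved about 5.2 mm, so there's no slip.

Call:
drive_tool:
  motion:
    - [[0, 0, -0.05], [0, 0, 0], 0.3]
    - [[0, 0, -0.05], [0, 0, 0], 0.3]
    - [[0, 0, -0.05], [0, 0, 0], 0.3]
    - [[0, 0, -0.05], [0, 0, 0], 0.3]

```text
time: 8.8
tool_pos: [0.4873, -0.005, 0.0275]
tool_rot: [0.708, -0.706, -0.018, 0.02]
contact_force: [-8.7, 7.9, 8.2]
gripper_width: 0.365
```

Call:
drive_tool:
  motion:
    - [[0, 0, -0.05], [0, 0, 0], 0.3]
    - [[0, 0, -0.05], [0, 0, 0], 0.3]
    - [[0, 0, -0.05], [0, 0, 0], 0.3]
    - [[0, 0, -0.05], [0, 0, 0], 0.3]
    - [[0, 0, -0.05], [0, 0, 0], 0.3]
    - [[0, 0, -0.05], [0, 0, 0], 0.3]

```text
time: 9.4
tool_pos: [0.4877, -0.0126, 0.0275]
tool_rot: [0.708, -0.706, -0.018, 0.021]
contact_force: [-8.4, 6.6, 8.2]
gripper_width: 0.364
```

Call:
drive_tool:
  motion:
    - [[0, 0, -0.05], [0, 0, 0], 0.3]
    - [[0, 0, -0.05], [0, 0, 0], 0.3]
    - [[0, 0, -0.05], [0, 0, 0], 0.3]
    - [[0, 0, -0.05], [0, 0, 0], 0.3]
    - [[0, 0, -0.05], [0, 0, 0], 0.3]
    - [[0, 0, -0.05], [0, 0, 0], 0.3]

```text
time: 10.0
tool_pos: [0.4881, -0.0201, 0.0275]
tool_rot: [0.708, -0.706, -0.018, 0.021]
contact_force: [-9.4, 6.4, 8.8]
gripper_width: 0.366
```

Call:
drive_tool:
  motion:
    - [[0, 0, -0.05], [0, 0, 0], 0.3]
    - [[0, 0, -0.05], [0, 0, 0], 0.3]
    - [[0, 0, -0.05], [0, 0, 0], 0.3]
    - [[0, 0, -0.05], [0, 0, 0], 0.3]
    - [[0, 0, -0.05], [0, 0, 0], 0.3]

```text
time: 10.5
tool_pos: [0.4885, -0.0272, 0.0275]
tool_rot: [0.707, -0.706, -0.018, 0.021]
contact_force: [-9.0, 3.7, 8.5]
gripper_width: 0.368
```

Call:
drive_tool:
  motion:
    - [[0, 0, -0.04], [0, 0, 0], 0.3]

```text
time: 10.6
tool_pos: [0.4885, -0.0279, 0.0275]
tool_rot: [0.708, -0.706, -0.018, 0.021]
contact_force: [-9.0, 4.8, 8.9]
gripper_width: 0.366
```

Call:
drive_tool:
  motion:
    - [[0, 0, -0.04], [0, 0, 0], 0.3]

```text
time: 10.7
tool_pos: [0.4886, -0.0289, 0.0275]
tool_rot: [0.708, -0.706, -0.018, 0.021]
contact_force: [-8.7, 4.4, 8.5]
gripper_width: 0.366
```

Call:
drive_tool:
  motion:
    - [[0, 0, -0.04], [0, 0, 0], 0.3]

```text
time: 10.8
tool_pos: [0.4885, -0.0294, 0.0275]
tool_rot: [0.708, -0.706, -0.018, 0.021]
contact_force: [-10.1, 7.1, 9.3]
gripper_width: 0.364
```

Call:
drive_tool:
  motion:
    - [[0, 0, -0.03], [0, 0, 0], 0.3]

```text
time: 10.9
tool_pos: [0.4886, -0.0296, 0.0275]
tool_rot: [0.709, -0.705, -0.018, 0.021]
contact_force: [-9.1, 9.7, 8.7]
gripper_width: 0.372
```

Force rises and motion stalls at about 35.4 mm of travel, which suggests the button has locked. I'll check with the camera.

```bash
python3 - <<'E'
from h import *
fence("w4"); g=load("w4"); P=cloud(g)
m=(abs(P[...,1]-.005)<.012)&(P[...,2]>.03)&(P[...,2]<.068)&(P[...,0]>.455)&(P[...,0]<.471)
print(m.sum(), P[m].min(0).round(4) if m.any() else ""); v,u=np.nonzero(m); print(u.min(),u.max(),v.min(),v.max())
cv2.imwrite("pics/c3.png",cv2.resize(g["img"][200:400,200:440],None,fx=3,fy=3,interpolation=cv2.INTER_CUBIC))
E
```

```text
1788 0 [0.0457 0.0501 0.0536] 
512 [ 0.4647 -0.0021  0.0472]
243 259 247 286
```

View pics/c3.png

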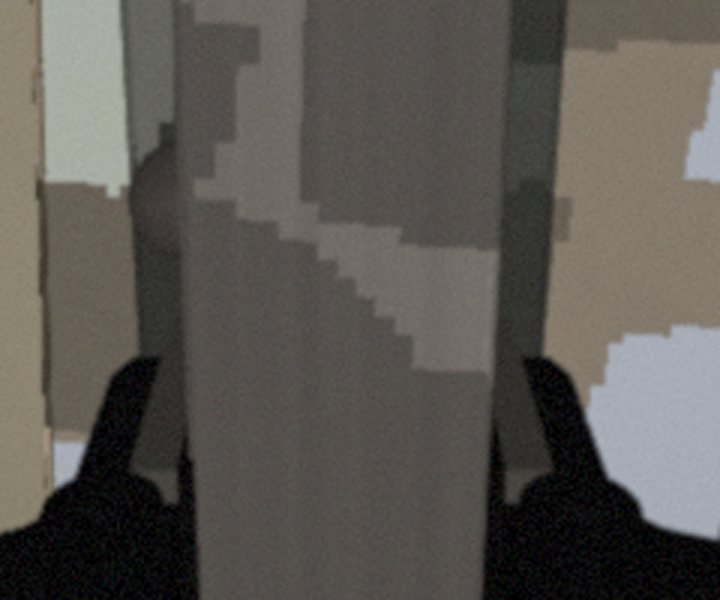

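The button is out: its tip reads x=0.465, fully proud, at crop (155,200). The fence moved 35.4 mm, so the bay is about 93 mm. I'll relax the push, release and rise.

Call:
drive_tool:
  motion:
    - [[0, 0, 0.06], [0, 0, 0], 0.3]
    - [[0, 0, 0], [0, 0, 0], 0.1]
    - [[0, 0, 0], [0, 0, 0], -0.3]
    - [[0, 0, 0], [0, 0, 0], -1]
    - [[0, 0, 0], [0, 0, 0], -1]
    - [[0, 0, 0], [0, 0, 0], -1]
    - [[0, -0.8, 0], [0, 0, 0], -1]
    - [[0, -1, 0], [0, 0, 0], -1]
    - [[0, -1, 0], [0, 0, 0], -1]
    - [[0, -1, 0], [0, 0, 0], -1]
    - [[0, -1, 0], [0, 0, 0], -1]

```text
time: 12.05
tool_pos: [0.49, -0.0302, 0.1486]
tool_rot: [-0.707, 0.707, 0.02, -0.019]
contact_force: [0.9, 0.3, 0.2]
gripper_width: 0.997
```

Call:
drive_tool:
  motion:
    - [[-0.4, 0, 0.9], [0, 0, 0], -1]
    - [[-0.4, 0, 0.9], [0, 0, 0], -1]
    - [[-0.4, 0, 0.9], [0, 0, 0], -1]
    - [[-0.4, 0, 0.9], [0, 0, 0], -1]
    - [[0, 0, 1], [0, 0, 0], -1]
    - [[0, 0, 1], [0, 0, 0], -1]
    - [[0, 0, 1], [0, 0, 0], -1]
    - [[0.55, 0, 0.95], [0, 0, 0], -1]
    - [[0.55, 0, 0.95], [0, 0, 0], -1]
    - [[0.55, 0, 0.95], [0, 0, 0], -1]
    - [[0.55, 0, 0.95], [0, 0, 0], -1]
    - [[0.55, 0, 0.7], [0, 0, 0], -1]

```text
time: 13.25
tool_pos: [0.5038, 0.2499, 0.1474]
tool_rot: [0.707, -0.707, -0.02, 0.02]
contact_force: [-0.1, -0.4, 0.2]
gripper_width: 1.0
```

```bash
python3 - <<'E'
from h import *
f=snap("wrist","w5"); T,s=tool(); print(T.round(4),s["joint_pos"].round(2),s["time"],s["gripper_width"])
P=cloud(f); m=(abs(P[...,2]-.03)<.004)&(P[...,0]>.46)&(P[...,0]<.56)&(P[...,1]>.24)&(P[...,1]<.37)
Q=P[m]; print(len(Q),np.median(Q[:,2]),cv2.minAreaRect((Q[:,:2]*1000).astype(np.float32)),np.percentile(Q,[1,99],axis=0).round(4).tolist())
# scene: second view after the slide
fence("s1","scene"); fence("t1","top"); 
g=load("t1"); P=cloud(g); p=P[(P[...,2]>.15)&(P[...,2]<.4)&(P[...,0]>.4)&(P[...,0]<.62)&(P[...,1]>.08)&(P[...,1]<.2)]
print("pole",len(p),np.percentile(p,[1,99],axis=0).round(3).tolist() if len(p) else "")
g=load("w2"); p=cloud(g)[20:80,485:540].reshape(-1,3); print("polebase",np.median(p[p[:,2]>.005],0))
E
```

```text
[[ 0.9984  0.0019 -0.0567  0.5053]
 [ 0.0567  0.0022  0.9984  0.2517]
 [ 0.0021 -1.      0.0021  0.1478]
 [ 0.      0.      0.      1.    ]] [ 0.33 -0.03  1.84  0.    1.33  0.27] 13.3 0.9972300523123506
6913 0.030602946662410258 ((506.5456848144531, 308.08251953125), (85.26624298095703, 35.809200286865234), 88.88819885253906) [[0.4907, 0.2667, 0.0289], [0.5241, 0.3498, 0.0323]]
23 96 [0.0436 0.0468 0.0506] [0.1427 0.1463 0.152 ]
33 127 [0.0466 0.0504 0.0538] [0.1466 0.1504 0.1547]
pole 793 [[0.485, 0.129, 0.155], [0.602, 0.189, 0.398]]
polebase [0.58828524 0.13760473 0.02747673]
```

View pics/w5.png

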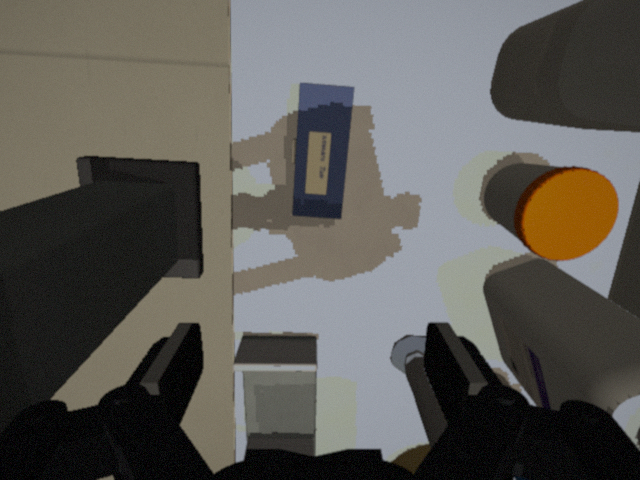

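The box (blue) runs from (300,85) to (340,218), centred at about (0.506, 0.308), yaw about −1°, with clear sides. Approach.

Call:
drive_tool:
  motion:
    - [[0, 0, 0], [0, 0.84, 0], -1]
    - [[0, 0.2, 0.75], [0, 0, 0], -1]
    - [[0, 0.5, 0.75], [0, 0, 0], -1]
    - [[0, 0.8, 0.75], [0, 0, 0], -1]
    - [[0, 0.9, 0], [0, 0, 0], -1]
    - [[0, 0.9, 0], [0, 0, 0], -1]
    - [[0, 0.9, 0], [0, 0, 0], -1]
    - [[0, 0.6, 0], [0, 0, 0], -1]
    - [[0, 0.2, 0], [0, 0, 0], -1]
    - [[0, 0, 0], [0, 0, 0], -1]
    - [[0, 0, 0], [0, 0, 0], -1]

```text
time: 14.5
tool_pos: [0.5053, 0.3049, 0.0238]
tool_rot: [0.707, -0.707, 0.006, -0.007]
contact_force: [-0.3, 0.7, -0.7]
gripper_width: 0.997
```

Call:
drive_tool:
  motion:
    - [[0.03, 0.35, 0.12], [0, 0, 0], -1]
    - [[0, 0.3, 0], [0, 0, 0], -0.5]
    - [[0, 0, 0], [0, 0, 0], 0]
    - [[0, 0, 0], [0, 0, 0], 0.1]
    - [[0, 0, 0], [0, 0, 0], 0.3]
    - [[0, 0, 0], [0, 0, 0], 0.4]
    - [[0, 0, 0], [0, 0, 0], 0.4]
    - [[0, 0, 0], [0, 0, 0], 0.4]
    - [[0, 0, 0], [0, 0, 0], 0.4]

```text
time: 15.4
tool_pos: [0.5054, 0.3077, 0.0065]
tool_rot: [0.707, -0.707, 0.006, -0.007]
contact_force: [1.0, -0.2, 0.3]
gripper_width: 0.386
```

Call:
drive_tool:
  motion:
    - [[0, 0, 0], [0, 0, 0], 0.5]
    - [[0, 0, 0], [0, 0, 0], 0.5]
    - [[0, -0.3, 0], [0, 0, 0], 0.5]
    - [[0, -0.5, 0], [0, 0, 0], 0.5]
    - [[0, -1, 0], [0, 0, 0], 0.5]
    - [[0, -1, 0], [0, 0, 0], 0.5]
    - [[0, -1, 0], [0, 0, 0], 0.5]
    - [[0, -1, 0], [0, 0, 0], 0.5]
    - [[0, 0, 0], [0, 0, 0], 0.5]

```text
time: 16.3
tool_pos: [0.5081, 0.309, 0.132]
tool_rot: [0.708, -0.706, 0.003, -0.009]
contact_force: [1.1, -0.6, -0.2]
gripper_width: 0.387
```

```bash
python3 - <<'E'
from h import *
T,s=tool(); f=snap("wrist","w6"); print(T.round(4),s["contact_force"],s["gripper_width"],s["time"])
cv2.imwrite("pics/c4.png",f["img"][200:480,100:540])
P=cloud(f); t=T[:3,3]; b,g,r=[f["img"][...,i].astype(int) for i in range(3)]
m=(b>r+15)&(abs(P[...,2]-t[2]-.024)<.03)&(abs(P[...,1]-t[1])<.08)&(abs(P[...,0]-t[0])<.03)&(f["z"]>0)
Q=(P[m]-t)@T[:3,:3]; print(len(Q),np.percentile(Q,[1,50,99],axis=0).round(4).tolist())
E
```

```text
[[ 0.9998  0.0087  0.018   0.5081]
 [-0.0181  0.0039  0.9998  0.309 ]
 [ 0.0086 -1.      0.004   0.132 ]
 [ 0.      0.      0.      1.    ]] [ 1.0766572  -0.59919611 -0.20155928] 0.3870780473685431 16.3
15327 [[-0.0148, -0.0252, -0.0403], [0.0034, -0.0238, 0.0191], [0.0179, -0.0007, 0.0431]]
```

View pics/c4.png

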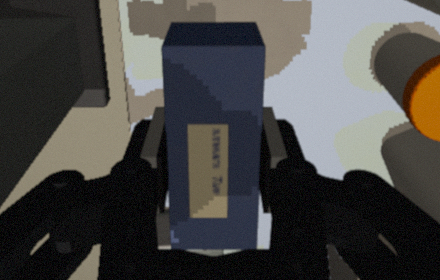

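The box is held level and square between the pads (crop columns 163–265), its centre about 1.4 mm ahead of the TCP. Carry it over the bay.

Call:
drive_tool:
  motion:
    - [[0, 0, 0], [0, -0.82, 0], 0.5]
    - [[-0.36, 0, -0.5], [0, 0, 0], 0.5]
    - [[-0.36, 0, -0.9], [0, 0, 0], 0.5]
    - [[-0.36, 0, -0.95], [0, 0, 0], 0.5]
    - [[-0.36, 0, -0.95], [0, 0, 0], 0.5]
    - [[0, 0, -0.95], [0, 0, 0], 0.5]
    - [[0, 0, -0.95], [0, 0, 0], 0.5]
    - [[0, 0, -0.95], [0, 0, 0], 0.5]
    - [[0, 0, -0.9], [0, 0, 0], 0.5]
    - [[0, 0, -0.8], [0, 0, 0], 0.5]
    - [[0, 0, -0.5], [0, 0, 0], 0.5]
    - [[0, 0, 0], [0, 0, 0], 0.5]

```text
time: 17.55
tool_pos: [0.4798, 0.0963, 0.125]
tool_rot: [-0.707, 0.707, 0.017, -0.019]
contact_force: [0.5, -0.5, -1.1]
gripper_width: 0.388
```

Call:
drive_tool:
  motion:
    - [[0, 0, 0], [0, 0, 0], 0.5]
    - [[0, 0, 0], [0, 0, 0], 0.5]

```text
time: 17.75
tool_pos: [0.4802, 0.098, 0.126]
tool_rot: [0.707, -0.707, -0.019, 0.019]
contact_force: [-0.8, 0.2, -0.9]
gripper_width: 0.383
```

```bash
python3 - <<'E'
from h import *
f=snap("wrist","w7"); T,s=tool(); print(T.round(4),s["joint_vel"].round(3),s["time"]); t=T[:3,3]
P=cloud(f).reshape(-1,3); Q=(P-t)@T[:3,:3]; b,g,r=[f["img"][...,i].astype(int).ravel() for i in range(3)]
m=(b>r+15)&(abs(Q[:,1]+.0245)<.004)&(abs(Q[:,2])<.06)&(abs(Q[:,0])<.03); print("box tool",m.sum(),np.percentile(Q[m],[1,99],axis=0).round(4).tolist())
m=(abs(P[:,2]-.042)<.003)&(P[:,1]>.13)&(P[:,1]<.17)&(abs(P[:,0]-.481)<.04); print("fence",m.sum(),np.percentile(P[m],[2,98],axis=0).round(4).tolist() if m.any() else "")
for a,b2 in [(.455,.47),(.495,.51)]:
    k=m&(P[:,0]>a)&(P[:,0]<b2)
    if k.any(): print(a,np.percentile(P[k,1],[2,98]).round(4))
E
```

```text
[[ 9.985e-01 -3.000e-04 -5.440e-02  4.803e-01]
 [ 5.440e-02  2.000e-04  9.985e-01  9.810e-02]
 [-3.000e-04 -1.000e+00  3.000e-04  1.261e-01]
 [ 0.000e+00  0.000e+00  0.000e+00  1.000e+00]] [ 0.002 -0.002 -0.002 -0.002  0.001 -0.   ] 17.8
box tool 14020 [[-0.0148, -0.0251, -0.0405], [0.0178, -0.0224, 0.0427]]
fence 1342 [[0.4515, 0.1461, 0.0399], [0.5117, 0.1543, 0.0436]]
0.455 [0.1458 0.1525]
0.495 [0.1474 0.1546]
```

Call:
drive_tool:
  motion:
    - [[0.08, 0.2, 0.02], [0, 0, 0], 0.5]
    - [[0, 0.5, 0], [0, 0, 0], 0.5]
    - [[0, 0.7, 0], [0, 0, 0], 0.5]
    - [[0, 0.7, 0], [0, 0, 0], 0.5]
    - [[0, 0.6, 0], [0, 0, 0], 0.5]
    - [[0, 0.5, 0], [0, 0, 0], 0.5]
    - [[0, 0.4, 0], [0, 0, 0], 0.5]
    - [[0, 0.4, 0], [0, 0, 0], 0.5]
    - [[0, 0.2, 0], [0, 0, 0], 0.5]
    - [[0, 0.1, 0], [0, 0, 0], 0.5]
    - [[0, 0, 0], [0, 0, 0], 0.5]

```text
time: 18.9
tool_pos: [0.4825, 0.0979, 0.0188]
tool_rot: [-0.707, 0.707, 0.019, -0.019]
contact_force: [0.3, -0.3, -0.6]
gripper_width: 0.387
```

Call:
drive_tool:
  motion:
    - [[0, 0.08, 0], [0, 0, 0], 0.5]
    - [[0, 0.06, 0], [0, 0, 0], 0.5]
    - [[0, 0.03, 0], [0, 0, 0], 0.5]
    - [[0, 0, 0], [0, 0, 0], 0.5]

```text
time: 19.3
tool_pos: [0.4824, 0.0979, 0.0146]
tool_rot: [0.707, -0.707, -0.019, 0.019]
contact_force: [0.3, 0.5, -2.2]
gripper_width: 0.383
```

Call:
drive_tool:
  motion:
    - [[0, 0.03, 0], [0, 0, 0], 0.5]
    - [[0, 0.02, 0], [0, 0, 0], 0.5]
    - [[0, 0, 0], [0, 0, 0], 0.5]

```text
time: 19.6
tool_pos: [0.4826, 0.098, 0.0144]
tool_rot: [-0.707, 0.707, 0.019, -0.019]
contact_force: [-4.1, -0.5, 7.7]
gripper_width: 0.39
```

Contact at 7.7 N: the box is on the plate. Release and rise.

Call:
drive_tool:
  motion:
    - [[0, 0, 0], [0, 0, 0], 0.1]
    - [[0, 0, 0], [0, 0, 0], -0.1]
    - [[0, 0, 0], [0, 0, 0], -0.4]
    - [[0, 0, 0], [0, 0, 0], -0.4]
    - [[0, 0, 0], [0, 0, 0], -0.4]
    - [[0, -0.4, 0], [0, 0, 0], -0.4]
    - [[0, -0.8, 0], [0, 0, 0], -0.4]
    - [[0, -1, 0], [0, 0, 0], -0.4]
    - [[0, -1, 0], [0, 0, 0], -0.4]
    - [[0, -1, 0], [0, 0, 0], -0.4]
    - [[0, -1, 0], [0, 0, 0], -0.4]
    - [[0, 0, -0.8], [0, 0, 0], -0.4]

```text
time: 20.8
tool_pos: [0.4863, 0.079, 0.1488]
tool_rot: [0.707, -0.707, -0.023, 0.017]
contact_force: [0.9, -1.1, -0.6]
gripper_width: 0.702
```

```bash
python3 - <<'E'
from h import *
fence("w8"); f=load("w8"); P=cloud(f).reshape(-1,3); b,g,r=[f["img"][...,i].astype(int).ravel() for i in range(3)]
m=(abs(P[:,2]-.038)<.004)&(P[:,1]>.05)&(P[:,1]<.1445)&(abs(P[:,0]-.482)<.03)&(b>r+8); Q=P[m]
print(len(Q),np.percentile(Q,[1,50,99],axis=0).round(4).tolist(),cv2.minAreaRect((Q[:,:2]*1000).astype(np.float32)))
m=(abs(P[:,1]-.004)<.012)&(P[:,2]>.03)&(P[:,2]<.06)&(P[:,0]>.455)&(P[:,0]<.471); print("button",m.sum(),P[m].min(0).round(4) if m.any() else "")
A=f["img"][0:420,120:560]; s=snap("scene","s2")["img"][190:320,190:380]
cv2.imwrite("pics/c5.png",np.hstack([cv2.resize(A,(440,420)),cv2.resize(s,(360,246))[:246].repeat(1,0) if 0 else cv2.copyMakeBorder(cv2.resize(s,(350,240)),0,180,0,0,cv2.BORDER_CONSTANT)]))
E
```

```text
307 2164 [0.0276 0.0511 0.0542] [0.1308 0.1473 0.1536]
4854 [[0.4665, 0.0572, 0.0368], [0.4856, 0.11, 0.0385], [0.5016, 0.1406, 0.04]] ((484.3197021484375, 98.5565185546875), (33.932373046875, 84.77213287353516), 3.179015636444092)
button 131 [ 0.4653 -0.0014  0.0457]
```

View pics/c5.png

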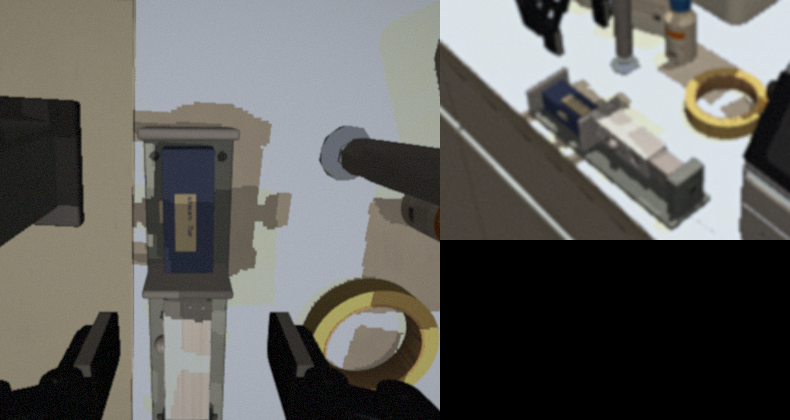

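The box lies flat and straight between the fences (box at (187,210), fences at rows 133 and 293), and the button is still out. Handing in.

```bash
python3 -c "
from plant import manip
print(manip.job_done(), manip.state()['time'])"
```

```text
the job is handed in; nothing more can be done
the job is handed in; nothing more can be done
```

The job is done and handed in, at about 21 s on the robot's clock. I pressed the button in and slid the sleeve 35.4 mm slowly until the button popped out and locked. Then I set the slide box in the bay.

**Lock:** The camera estimate for the next hole was 36 mm. At the stop the force along the slide rose to about 10 N including drag; 10 N was also the highest reading while sliding, though force was only read at the end of each move. The camera shows the button fully out (tip at x = 0.465 m).

**Box:** It lies flat, its top at 38 mm as expected on the 8 mm plate. Its yaw is 3.2°, against about 3.1° for the holder, with roughly 4 mm to spare at each end. The gripper is open and well clear of everything. The tape and bottles near the holder look undisturbed in the last view; I did not measure any bystander again.

**Disagreements:**
- The gripper's opening reading came out low: 33 mm on the 37 mm box.
- The scene camera put both fences about 4 mm lower in y than the wrist and top cameras did. I used the wrist and top values.

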